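Load a pellet die with the bench screw press

TASK

The pellet die is clamped in the pulled-out carriage of the small bench screw press. Push the carriage fully home under the screw, wind the crank clockwise (seen from above) until you feel the foot of the screw meet the die's plunger, then give it a further quarter turn, not noticeably more or less, let go and leave the press loaded. Leave the bottles and the fittings box alone.

Things in the scene. Friction and masses are not known exactly. Their poses are not given: they have to be found in the camera images.
- press: Grey bench screw press, fixed to the table: base 240 x 100 x 16 mm, column at the rear, overhanging head 70 mm wide whose front is 42 mm ahead of the screw axis and top 180 mm above the table. Origin on the table below the vertical screw axis; x axis points from the open front, where the carriage comes out, to the column; z up.
- carriage: Aluminium carriage, 62 mm wide, sliding along the press's x axis with a steel die clamped on it. Origin on the table below the die's centre; its x in the press frame is -80 to -60 mm at the start (out) and 0 when home, against a hard stop, the die then under the screw. About 2 N of sliding friction; it stays where left.
- die_top (a point): Centre of the top face of the steel die on the carriage: 44 mm across, 60 mm above the table. A steel plunger 26 mm across stands up out of it; how far it stands proud (8 to 22 mm) differs each time and is not measured. The plunger does not give under the press.
- carriage_post (a point): Middle (58 mm above the table) of the upright steel post at the carriage's front end, 130 mm in front of the die's centre (along the press's -x): 14 mm across, 18 mm at its head, standing from 27 to 79 mm above the table. Push or pull the carriage by it.
- screw: Steel screw ending in the press foot, a flat disc 34 mm across. Origin at the centre of the foot's underside while unloaded: 100 mm above the table at crank value 0, 20 mm lower per turn of the crank. It only slides. The foot has a preloaded spring: meeting the plunger, the force steps up to 56 N within about 5 degrees of crank, then grows 30 N per quarter turn.
- crank (a joint): Crank angle about the vertical screw axis, rad, growing clockwise seen from above, which winds the screw down; 0 to 14.6 (2.3 turns), starting between 0.5 and 3.5. At 0 the arm points along the press's +x axis, at pi along -x. The foot meets the plunger somewhere between 0.9 and 1.6 turns. The crank stays where it is left.
- crank_axis (a point): Point on the screw axis at the height of the middle of the crank knob, 232 mm above the table. The crank keeps its height. Turning drags with about 0.34 N m (7.6 N at the knob) when free; when the foot meets the plunger this steps up by about 0.17 N m (3.9 N at the knob), then by another 0.1 N m (2.1 N) over the next quarter turn.
- crank_knob (a point): Middle of the black upright crank knob, 232 mm above the table and 45 mm from the screw axis: 18 mm across, standing from 204 to 255 mm above the table; top of the crank arm at 198 mm. It spins freely on its pin, so it can be held without turning the hand while it is carried round its circle.
- bottle_large: Bystander: amber reagent bottle, 57 mm across, 98 mm tall, origin at its underside. Leave alone.
- bottle_small: Bystander: amber reagent bottle, 47 mm across, 80 mm tall, origin at its underside. Leave alone.
- fitting_box: Bystander: flat box with clear lid, 52 x 67 x 20 mm, origin at its underside. Leave alone.

How it is judged:
By the outcome, as a careful person would: the job done as asked, in the order asked, and still so for the second after the job is handed in, with the robot touching nothing.
It also fails if it takes over 72 s, if anything falls off the work surface, if the arm or the gripper's body presses on something with over 40 N, if the wrist force passes 120 N, or if a joint passes its speed limit or range.

ROBOT

A 6-joint arm with a two-finger parallel gripper is mounted at the origin on a cart in front of the work surface, level with it; the furniture and walls round the work are solid. World frame = base frame: x ahead of the robot, y to its left, z up, the work surface at z = 0. Lengths are in m, angles in rad, forces in N, time in s.
With the tool pointing down it reaches from about 0.3 to 0.775 m from the base axis. Payload 14.6 kg.
Tool frame: the origin (TCP) lies midway between the tips of the shut fingers; the grasp point (between the pads) lies 19 mm behind it (grasp_offset is the distance from the TCP to the grasp point, in m); z points along the fingers, y is the line along which they close (so a half turn about z gives the same grasp; the last joint's range is limited). The gripper opens to 94 mm and grips with 3 to 60 N. Pads are 16 mm wide; open, the fingers measure 119 mm over their backs; the gripper's body (75 mm by 177 mm) begins 78 mm behind the grasp point.
Start: joints at [1.201, 0.3, 1.521, -0, 1.321, -0.067], TCP at [0.164, 0.525, 0.205] pointing down, gripper open.
Joint ranges: [-3.03, 3.03], [-0.79, 2.21], [0.23, 2.52], [-1.04, 4.18], [0, 3.07], [-2.55, 2.55]. Speed limits (rad/s): [2.22, 2.22, 2.57, 3.14, 3.14, 3.14].

INTERFACE

Orientations are given as [roll, pitch, yaw] about the fixed x, y, z axes, in that order (R = Rz(yaw) Ry(pitch) Rx(roll)).
In Python, from station import * gives the robot as it stands. The module is installed in compiled form; this text tells all that it offers.
- The arm moves only by the tool send_rows, never from a script. Its argument "rows" is a list of rows, each an object of numbers: "dx", "dy", "dz": the shift along the tool's x, y, z in mm; "roll": the turn about the tool's z in degrees; "jaw": the closure, from -1 (fully open) to 1 (shut). In form: [{"dx": .., "dy": .., "dz": .., "roll": .., "jaw": ..}, ...]. A call has 1 to 12 rows; each row shifts and turns the commanded pose from where the row before left it, along the tool's axes as they then stand; what a row does not reach is not made up. A row lasts 1/12 s, in which the tool goes at most 41.7 mm and 7.16 degrees, less where a joint would pass 70% of its speed; a pose out of reach is approached as far as the arm can. A call is refused whole if a number of a shift passes 41.7 or a number of a turn 7.16, either way. A call with a gripper value outside its range is refused whole. The fingers move at their own pace and stop on an object; "force" is the grip in N (left out, the last holds). Time passes only in rows, so rows that do not move let the fingers close. It gives the time, the measured TCP pose, the force, the opening and the grip force at its end, in the units of the state.
- get_obs(): the state, without advancing time (a new reading comes with each control period).
- camera(name): name is "scene" or "top" or "wrist"; returns a dict with "frame" (400x640x3 uint8, red, green, blue), "z_map" (400x640 float32, m along the optical axis (not along the pixel's ray), 0 where there is no reading), "camera_matrix" (3x3 intrinsics, pixels), "rvec" (rotation vector, rad) and "tvec" (3), from world to camera coordinates, as OpenCV has them. Camera axes: x right, y down, z forward; pixel columns grow to the right and rows downward; lengths in m; the calibration is good to about 2 mm. A picture is of the moment at which its call begins.
- hand_in(): hands the job in; it is judged then, once.
The state is a dict: "time_s": time; "qpos": joint angles; "joint_vel": joint speeds; "tau": joint torques, N m; "ee_pos": TCP position; "eef_rot": TCP orientation; "force": force on the tool from outside, world axes, zero at the start; "moment": the same for the moment, N m; "grip_width": finger opening in m; "grip_force": force on a finger pad.
Only numpy, scipy, OpenCV 4.12 (cv2) and the standard library are available. Lean on these libraries where they do the work, as an engineer would, in place of code of your own. Each camera call takes 0.05 s, during which the arm holds its last target. There are 200 camera calls.

## Working session

There is one attempt and no reset: what is moved stays moved. The work goes in short steps, Python scripts to look and compute and a tool call to move; the robot and the scene stay as the last step left them, time stands still between calls to the robot, and variables do not carry over. Pictures are saved under pics/ and viewed, at most 10 in all, crops included, and the job is handed in when it is done.

Besides the shell and the picture viewer there is one more tool, called in YAML: its name, and indented under it one key for each argument. send_rows: Moves the arm, as the interface text tells. Its arguments: {"type":"object","properties":{"rows":{"type":"array"},"force":{"type":"number"}},"required":["rows"]}

```bash
mkdir -p pics; cat > h.py <<'E'
from station import *
import numpy as np, cv2
def snap(n,f):
    c=camera(n); cv2.imwrite('pics/'+f,c['frame'][:,:,::-1]); np.savez(''+n+'.npz',**{k:np.array(v) for k,v in c.items()}); return c
def ray(c,u,v,z):
    R=cv2.Rodrigues(np.array(c['rvec'],float))[0]; t=np.array(c['tvec'],float).ravel(); K=np.array(c['camera_matrix'])
    d=R.T@np.linalg.inv(K)@[u,v,1]; o=-R.T@t; return o+d*(z-o[2])/d[2]
def cloud(c):
    R=cv2.Rodrigues(np.array(c['rvec'],float))[0]; t=np.array(c['tvec'],float).ravel(); K=np.array(c['camera_matrix'])
    v,u=np.mgrid[:400,:640]; z=c['z_map']; p=np.stack([u,v,np.ones_like(u)],-1)@np.linalg.inv(K).T*z[...,None]
    return (p-t)@R
E
python3 - <<'E'
from h import *
a=snap('top','top1.png'); b=snap('scene','sc1.png')
cv2.imwrite('pics/both.png',cv2.resize(np.vstack([a['frame'],b['frame']])[:,:,::-1],(480,600)))
print(get_obs())
E
```

```text
{'time_s': 0.1, 'qpos': array([ 1.20137095e+00,  3.00411281e-01,  1.52150533e+00, -3.41012998e-05,
        1.32070937e+00, -6.66105961e-02]), 'joint_vel': array([-6.65451274e-04, -3.02901091e-03, -2.57195391e-03,  7.32208903e-04,
       -3.39151844e-05, -9.41866199e-05]), 'tau': array([ 2.65984942e-03, -5.32643366e+01, -3.53281546e+01,  7.10636401e-02,
        2.34632904e-02, -6.97317114e-05]), 'ee_pos': array([0.16394688, 0.524752  , 0.20495119]), 'eef_rot': array([-3.14055942e+00, -3.58210216e-05,  2.83878632e+00]), 'force': array([-0.68663861,  0.30415689, -0.55952358]), 'moment': array([-0.05053117,  0.00312309, -0.03490076]), 'grip_force': 0.0, 'grip_width': 0.09406329098154301}
```

View pics/top1.png

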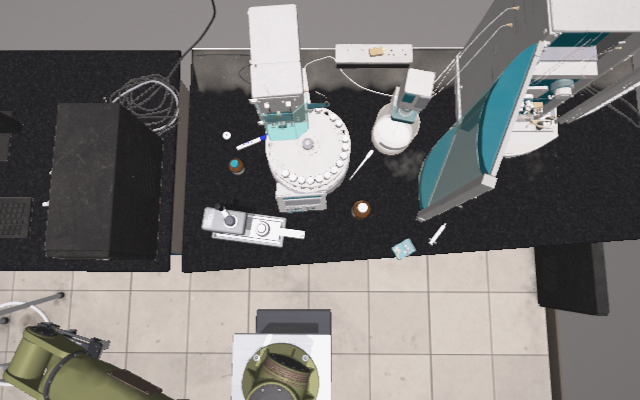

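View pics/sc1.png

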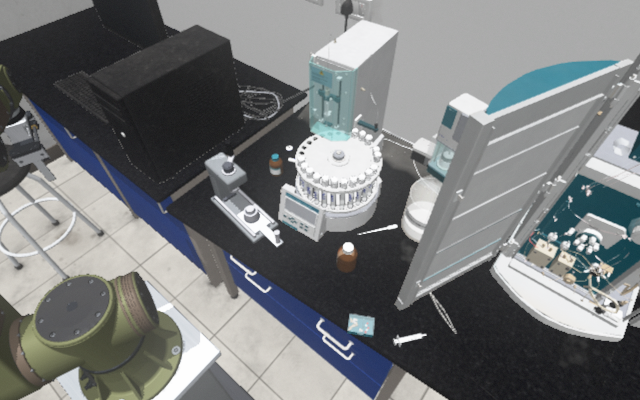

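The top view shows the press at about (250,227): column on the left and carriage post on the right near (300,234). Next I'll enlarge it.

```bash
python3 - <<'E'
import numpy as np,cv2
from h import *
t=dict(np.load('top.npz')); s=dict(np.load('scene.npz'))
a=cv2.resize(t['frame'][195:255,195:315,::-1],None,fx=6.5,fy=6.5,interpolation=cv2.INTER_CUBIC)
cv2.imwrite('pics/ca.png',a[:390,:780])
a=cv2.resize(s['frame'][145:250,195:300,::-1],None,fx=5.5,fy=5.5,interpolation=cv2.INTER_CUBIC)
cv2.imwrite('pics/cb.png',a)
for u,v,z in[(227,220,.19),(262,228,.075),(300,234,.03),(361,208,.09),(403,248,.02)]: print(ray(t,u,v,z), t['z_map'][v,u],cloud(t)[v,u])
E
```

```text
[0.50340938 0.15074196 0.19      ] 1.3495935 [0.50139563 0.1469344  0.2089308 ]
[0.48991947 0.05985334 0.075     ] 1.4858686 [0.49052701 0.06069915 0.06816835]
[ 0.47424898 -0.06111382  0.03      ] 1.4722023 [ 0.47065146 -0.063033    0.07734574]
[ 0.55345557 -0.25864366  0.09      ] 1.4565598 [ 0.55163445 -0.25737203  0.10365418]
[ 0.42938368 -0.40231862  0.02      ] 1.5147142 [ 0.42921754 -0.4016606   0.02359962]
```

View pics/ca.png

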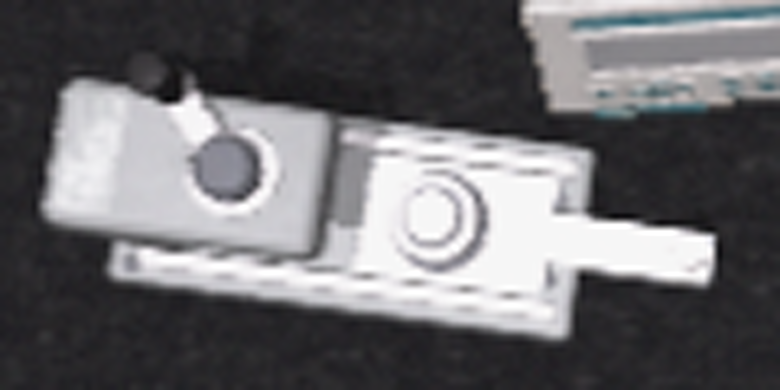

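View pics/cb.png

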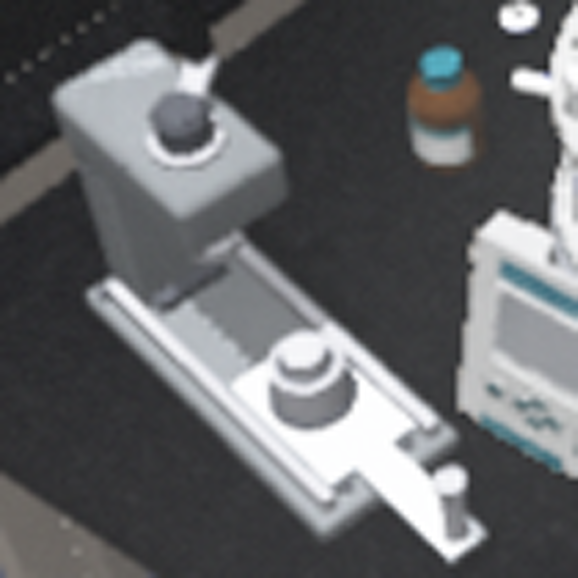

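Crops show the crank hub at top-view pixel (230.1,220.7), knob at (218.1,206.5), plunger at (261.5,228.1), and the post head in the scene view at (277.2,231.4).

```bash
python3 - <<'E'
import numpy as np,cv2
from h import *
t=dict(np.load('top.npz')); s=dict(np.load('scene.npz'))
f=lambda c,u,v,z:print(u,v,ray(c,u,v,z).round(4))
o=195
f(t,o+228/6.5,o+167/6.5,.205);f(t,o+150/6.5,o+75/6.5,.255);f(t,o+432/6.5,o+215/6.5,.075)
f(s,o+452/5.5,145+475/5.5,.079);f(s,o+185/5.5,145+118/5.5,.205)
print('base corners');
for u,v in[(592,150),(570,338),(108,278)]: f(t,o+u/6.5,o+v/6.5,.016)
for n,c in(('top',t),('scene',s)):
    P=cloud(c); x,y,z=P[...,0],P[...,1],P[...,2]
    near=(x>.4)&(x<.6)&(y>-.11)&(y<.26)
    for nm,lo,hi in(('head',.174,.186),('knob',.22,.262),('post',.074,.084),('armhub',.19,.218),('plgr',.066,.09),('dietop',.057,.063)):
        m=near&(z>lo)&(z<hi)
        if nm=='post': m&=y<-.02
        if nm in('plgr','dietop'): m&=(y>-.01)&(y<.11)
        q=P[m]; print(n,nm,len(q), q.mean(0).round(4) if len(q) else '', q.min(0).round(4) if len(q) else '', q.max(0).round(4) if len(q) else '')
        if nm=='head' and len(q)>5: print(cv2.minAreaRect((q[:,:2]*1000).astype(np.float32)))
E
```

```text
230.0769230769231 220.69230769230768 [0.4998 0.1386 0.205 ]
218.07692307692307 206.53846153846155 [0.5351 0.1645 0.255 ]
261.46153846153845 228.0769230769231 [0.4897 0.0616 0.075 ]
277.1818181818182 231.36363636363637 [ 0.4762 -0.0658  0.079 ]
228.63636363636363 166.45454545454544 [0.4974 0.1318 0.205 ]
base corners
286.0769230769231 218.07692307692307 [ 0.5288 -0.0133  0.016 ]
282.6923076923077 247.0 [ 0.4319 -0.0032  0.016 ]
211.6153846153846 237.76923076923077 [0.4621 0.2354 0.016 ]
top head 748 [0.5023 0.1644 0.1801] [0.4653 0.096  0.174 ] [0.5442 0.2284 0.186 ]
((504.0917663574219, 162.29135131835938), (127.99127197265625, 69.57384490966797), 82.43000030517578)
top knob 53 [0.5372 0.165  0.2491] [0.5278 0.1565 0.2242] [0.5484 0.1769 0.2605]
top post 59 [ 0.5367 -0.0662  0.0788] [ 0.4673 -0.1077  0.074 ] [ 0.5999 -0.0232  0.0836]
top armhub 152 [0.5103 0.146  0.203 ] [0.4869 0.1233 0.1904] [0.5477 0.1708 0.2158]
top plgr 72 [0.5095 0.0487 0.0735] [ 0.4803 -0.0073  0.0663] [0.5765 0.0801 0.0868]
top dietop 55 [0.4977 0.0552 0.0602] [ 0.4715 -0.0058  0.0572] [0.57   0.0815 0.0629]
scene head 591 [0.4958 0.1592 0.1796] [0.4607 0.0974 0.1743] [0.541  0.2308 0.1859]
((499.92755126953125, 162.78176879882812), (130.500244140625, 68.95547485351562), 82.04351043701172)
scene knob 76 [0.5326 0.1635 0.2423] [0.5257 0.1562 0.2212] [0.543  0.1742 0.2567]
scene post 88 [ 0.5386 -0.0681  0.0789] [ 0.4634 -0.1096  0.0742] [ 0.5749 -0.024   0.0838]
scene armhub 156 [0.5098 0.1424 0.2022] [ 0.4822 -0.1078  0.1902] [0.6    0.1711 0.2172]
scene plgr 78 [0.5154 0.0416 0.0734] [ 0.4745 -0.0089  0.0663] [0.5736 0.0767 0.0889]
scene dietop 72 [0.4905 0.0535 0.0598] [ 0.4664 -0.0097  0.057 ] [0.5663 0.0829 0.0629]
```

```bash
cat >> h.py <<'E'
def plan(x,y,z=None,yaw=None):
    o=get_obs(); p=o['ee_pos']; w=o['eef_rot'][2]; X=np.array([np.cos(w),np.sin(w)]); Y=np.array([np.sin(w),-np.cos(w)])
    d=np.array([x,y])-p[:2]; print('pos',p.round(4),'yaw',np.degrees(w).round(1),'d(mm): dx %.1f dy %.1f dz %.1f'%(1e3*d@X,1e3*d@Y,0 if z is None else 1e3*(p[2]-z)), '' if yaw is None else 'roll %.1f'%((np.degrees(w)-yaw+90)%180-90), 'F',o['force'].round(1),'t',o['time_s'])
E
python3 - <<'E'
import numpy as np
from h import *
P=np.vstack([cloud(dict(np.load(n+'.npz'))).reshape(-1,3) for n in('top','scene')])
for lo in np.arange(.36,.72,.03):
    print('%.2f'%lo,[ '%3d'%(1e3*max(P[(P[:,0]>=lo)&(P[:,0]<lo+.03)&(P[:,1]>=y)&(P[:,1]<y+.03)][:,2],default=0)) for y in np.arange(-.18,.3,.03)])
plan(.4745,-.0665,.28,172.5)
E
```

```text
0.36 ['  2', '  5', '  4', '  5', '  3', '  8', '  8', '  7', '  7', '  8', '  7', '  6', ' 14', ' 10', '  8', '  7']
0.39 ['  8', '  7', '  6', '  8', ' 10', '  8', ' 10', '  6', '  7', '  5', '  9', '  8', '  6', ' 13', '  7', '  9']
0.42 [' 10', '  7', '  7', '  8', ' 10', ' 19', ' 35', ' 35', ' 30', ' 21', ' 19', ' 13', '  7', '  8', ' 11', '  8']
0.45 ['  8', '  9', ' 10', ' 85', ' 81', ' 33', ' 34', ' 71', ' 72', '186', '186', '184', '183', '181', ' 11', '  6']
0.48 [' 10', ' 13', ' 10', ' 80', ' 79', ' 36', ' 39', ' 78', ' 79', '188', '215', '208', '188', '187', '  8', '  6']
0.51 ['  6', '  7', '  8', '  9', '  7', ' 29', ' 34', ' 67', ' 64', '185', '212', '260', '186', '185', '  0', '  7']
0.54 [' 10', ' 69', ' 78', ' 83', ' 91', '106', ' 85', '  6', ' 17', ' 22', ' 25', '259', '186', '179', '  5', '  7']
0.57 ['  8', '132', '196', '136', '135', '135', '132', '  8', '  7', '  6', '  8', '  7', '  8', '  6', '  9', '  9']
0.60 ['230', '231', '233', '236', '228', '227', '126', '  8', '  7', '  8', ' 11', '  7', '  9', '  6', '  6', ' 10']
0.63 ['232', '237', '230', '226', '230', '234', '204', '  8', '  8', '  8', '  6', '  9', '  9', '  8', '  8', '  6']
0.66 ['229', '203', '204', '205', '205', '205', '205', '202', '  8', '  7', ' 76', ' 76', '  9', '  8', '  7', '  7']
0.69 ['204', '205', '226', '221', '204', '206', '205', '201', '  9', ' 12', ' 82', ' 86', '  6', '  6', '  9', '  7']
pos [0.1639 0.5248 0.205 ] yaw 162.7 d(mm): dx -472.7 dy -471.7 dz -75.0 roll -9.8 F [-0.7  0.3 -0.6] t 0.1
```

send_rows:
  rows:
    - {"dz":-38,"roll":-5,"jaw":1}
    - {"dz":-37,"roll":-4.8,"jaw":1}
    - {"dx":-21.4,"dy":-32.3,"jaw":1}
    - {"dx":-21.4,"dy":-32.3,"jaw":1}
    - {"dx":-21.4,"dy":-32.3,"jaw":1}
    - {"dx":-21.4,"dy":-32.3,"jaw":1}
    - {"dx":-21.4,"dy":-32.3,"jaw":1}
    - {"dx":-21.4,"dy":-32.3,"jaw":1}
    - {"dx":-21.4,"dy":-32.3,"jaw":1}
    - {"dx":-21.4,"dy":-32.3,"jaw":1}
    - {"dx":-21.4,"dy":-32.3,"jaw":1}
    - {"dx":-21.4,"dy":-32.3,"jaw":1}

```text
invalid input at $.rows[0]: expected keys dx, dy, dz, roll, jaw
```

send_rows:
  rows:
    - {"dx":-21.4,"dy":-32.3,"jaw":1}
    - {"dx":-21.4,"dy":-32.3,"jaw":1}
    - {"dx":-21.4,"dy":-32.3,"jaw":1}
    - {"dx":-21.4,"dy":-32.3,"jaw":1}
    - {"dx":-21.4,"dy":-32.3,"jaw":1}
    - {"dx":-21.4,"dy":-32.3,"jaw":1}
    - {"dx":-21.4,"dy":-32.3,"jaw":1}
    - {"dx":-21.4,"dy":-32.3,"jaw":1}
    - {"jaw":1}
    - {"jaw":1}

```text
invalid input at $.rows[0]: expected keys dx, dy, dz, roll, jaw
```

```bash
python3 - <<'E'
from h import *
plan(.470,-.101,.045,172.5)
c=snap('wrist','w1.png')
P=cloud(c).reshape(-1,3); m=(P[:,2]>.072)&(P[:,2]<.085)&(abs(P[:,0]-.4745)<.03)&(abs(P[:,1]+.066)<.03); q=P[m]
if len(q): print(len(q),q.mean(0),q.min(0),q.max(0))
E
```

```text
pos [0.1639 0.5248 0.205 ] yaw 162.7 d(mm): dx -478.7 dy -506.0 dz 160.0 roll -9.8 F [-0.7  0.3 -0.6] t 0.1
```

View pics/w1.png

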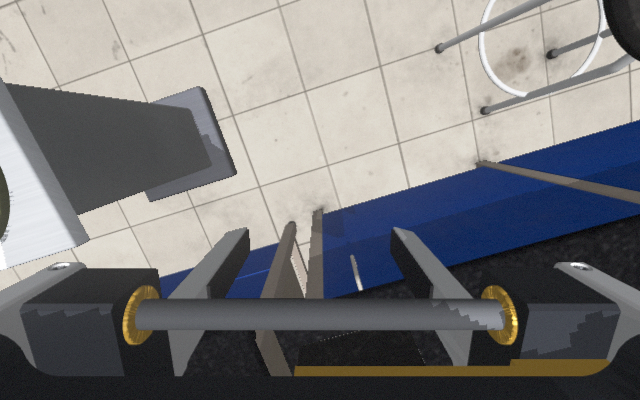

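All five keys are required, so nothing moved; the picture shows only the start view of floor and bench edge. Resending with every key.

send_rows:
  rows:
    - {"dx":0,"dy":0,"dz":-38,"roll":-5,"jaw":1}
    - {"dx":0,"dy":0,"dz":-37,"roll":-4.8,"jaw":1}
    - {"dx":-21.4,"dy":-32.3,"dz":0,"roll":0,"jaw":1}
    - {"dx":-21.4,"dy":-32.3,"dz":0,"roll":0,"jaw":1}
    - {"dx":-21.4,"dy":-32.3,"dz":0,"roll":0,"jaw":1}
    - {"dx":-21.4,"dy":-32.3,"dz":0,"roll":0,"jaw":1}
    - {"dx":-21.4,"dy":-32.3,"dz":0,"roll":0,"jaw":1}
    - {"dx":-21.4,"dy":-32.3,"dz":0,"roll":0,"jaw":1}
    - {"dx":-21.4,"dy":-32.3,"dz":0,"roll":0,"jaw":1}
    - {"dx":-21.4,"dy":-32.3,"dz":0,"roll":0,"jaw":1}
    - {"dx":-21.4,"dy":-32.3,"dz":0,"roll":0,"jaw":1}
    - {"dx":-21.4,"dy":-32.3,"dz":0,"roll":0,"jaw":1}

```text
time_s: 1.15
ee_pos: [0.3339, 0.1749, 0.2805]
eef_rot: [3.141, 0.0, 3.01]
force: [1.0, 0.5, -0.8]
grip_width: 0.0172
grip_force: 0.0
```

send_rows:
  rows:
    - {"dx":-21.4,"dy":-32.3,"dz":0,"roll":0,"jaw":1}
    - {"dx":-21.4,"dy":-32.3,"dz":0,"roll":0,"jaw":1}
    - {"dx":-21.4,"dy":-32.3,"dz":0,"roll":0,"jaw":1}
    - {"dx":-21.4,"dy":-32.3,"dz":0,"roll":0,"jaw":1}
    - {"dx":-21.4,"dy":-32.3,"dz":0,"roll":0,"jaw":1}
    - {"dx":-21.4,"dy":-32.3,"dz":0,"roll":0,"jaw":1}
    - {"dx":-21.4,"dy":-32.3,"dz":0,"roll":0,"jaw":1}
    - {"dx":-21.4,"dy":-32.3,"dz":0,"roll":0,"jaw":1}
    - {"dx":0,"dy":0,"dz":0,"roll":0,"jaw":1}
    - {"dx":0,"dy":0,"dz":0,"roll":0,"jaw":1}

```text
time_s: 1.98
ee_pos: [0.4695, -0.1032, 0.2797]
eef_rot: [3.141, -0.002, 3.007]
force: [-1.1, 0.3, 0.6]
grip_width: 0.0005
grip_force: 0.0
```

```bash
python3 - <<'E'
from h import *
plan(.470,-.101,.045,172.5)
c=snap('wrist','w2.png')
P=cloud(c).reshape(-1,3); m=(P[:,2]>.072)&(P[:,2]<.085)&(abs(P[:,0]-.4745)<.03)&(abs(P[:,1]+.066)<.03); q=P[m]
if len(q): print(len(q),q.mean(0),q.min(0),q.max(0))
E
```

```text
pos [ 0.4695 -0.1032  0.2797] yaw 172.3 d(mm): dx -0.1 dy 2.3 dz 234.7 roll -0.2 F [-1.1  0.3  0.6] t 1.9833
141 [ 0.47277406 -0.06447427  0.07886024] [ 0.46473346 -0.07262796  0.07484335] [ 0.48129572 -0.05602101  0.08095589]
```

View pics/w2.png

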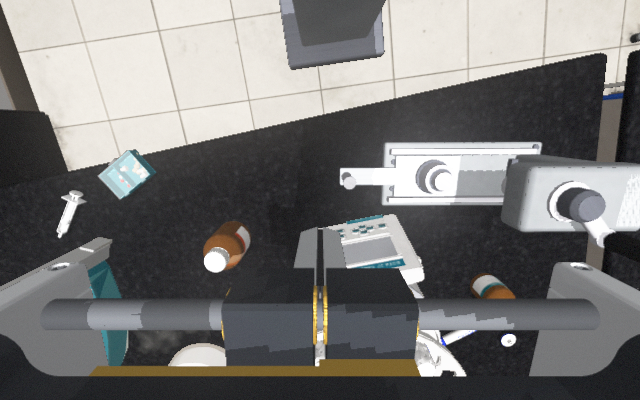

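Wrist view: post head at pixel (348,180), carriage out, and clear space in front of it for the shut fingers (320,230).

send_rows:
  rows:
    - {"dx":0,"dy":0,"dz":39,"roll":0,"jaw":1}
    - {"dx":0,"dy":0,"dz":39,"roll":0,"jaw":1}
    - {"dx":0,"dy":0,"dz":39,"roll":0,"jaw":1}
    - {"dx":0,"dy":0,"dz":39,"roll":0,"jaw":1}
    - {"dx":0,"dy":0,"dz":39,"roll":0,"jaw":1}
    - {"dx":0,"dy":0,"dz":38,"roll":0,"jaw":1}
    - {"dx":0,"dy":0,"dz":0,"roll":0,"jaw":1}
    - {"dx":0,"dy":6,"dz":0,"roll":0,"jaw":1}
    - {"dx":0,"dy":6,"dz":0,"roll":0,"jaw":1}
    - {"dx":0,"dy":6,"dz":0,"roll":0,"jaw":1}
    - {"dx":0,"dy":6,"dz":0,"roll":0,"jaw":1}
    - {"dx":0,"dy":6,"dz":0,"roll":0,"jaw":1}

```text
time_s: 3.03
ee_pos: [0.4744, -0.0717, 0.0491]
eef_rot: [-3.141, 0.003, 3.01]
force: [-0.0, -2.9, 2.3]
grip_width: 0.0005
grip_force: 1.1
```

send_rows:
  rows:
    - {"dx":0,"dy":6,"dz":0,"roll":0,"jaw":1}
    - {"dx":0,"dy":6,"dz":0,"roll":0,"jaw":1}
    - {"dx":0,"dy":6,"dz":0,"roll":0,"jaw":1}
    - {"dx":0,"dy":6,"dz":0,"roll":0,"jaw":1}
    - {"dx":0,"dy":6,"dz":0,"roll":0,"jaw":1}

```text
time_s: 3.45
ee_pos: [0.4774, -0.0419, 0.0474]
eef_rot: [-3.142, -0.0, 3.01]
force: [0.5, -2.5, 1.7]
grip_width: 0.0004
grip_force: 1.1
```

send_rows:
  rows:
    - {"dx":0,"dy":5,"dz":0,"roll":0,"jaw":1}
    - {"dx":0,"dy":5,"dz":0,"roll":0,"jaw":1}
    - {"dx":0,"dy":4,"dz":0,"roll":0,"jaw":1}
    - {"dx":0,"dy":3,"dz":0,"roll":0,"jaw":1}
    - {"dx":0,"dy":2,"dz":0,"roll":0,"jaw":1}

```text
time_s: 3.87
ee_pos: [0.4798, -0.0233, 0.0474]
eef_rot: [3.142, -0.0, 3.01]
force: [-0.7, -3.0, 1.2]
grip_width: 0.0005
grip_force: 1.1
```

send_rows:
  rows:
    - {"dx":0,"dy":2,"dz":0,"roll":0,"jaw":1}
    - {"dx":0,"dy":2,"dz":0,"roll":0,"jaw":1}
    - {"dx":0,"dy":2,"dz":0,"roll":0,"jaw":1}

```text
time_s: 4.12
ee_pos: [0.4806, -0.0177, 0.0474]
eef_rot: [-3.142, -0.0, 3.01]
force: [-0.6, -2.4, 0.3]
grip_width: 0.0005
grip_force: 1.1
```

send_rows:
  rows:
    - {"dx":0,"dy":1.5,"dz":0,"roll":0,"jaw":1}
    - {"dx":0,"dy":1.5,"dz":0,"roll":0,"jaw":1}

```text
time_s: 4.28
ee_pos: [0.481, -0.0146, 0.0474]
eef_rot: [-3.142, -0.0, 3.01]
force: [-0.6, -2.5, 0.6]
grip_width: 0.0006
grip_force: 1.0
```

send_rows:
  rows:
    - {"dx":0,"dy":1,"dz":0,"roll":0,"jaw":1}
    - {"dx":0,"dy":1,"dz":0,"roll":0,"jaw":1}

```text
time_s: 4.45
ee_pos: [0.4813, -0.0127, 0.0474]
eef_rot: [-3.142, -0.0, 3.01]
force: [-0.7, -2.1, 1.0]
grip_width: 0.0005
grip_force: 1.0
```

send_rows:
  rows:
    - {"dx":0,"dy":1,"dz":0,"roll":0,"jaw":1}
    - {"dx":0,"dy":1,"dz":0,"roll":0,"jaw":1}

```text
time_s: 4.62
ee_pos: [0.4815, -0.0107, 0.0474]
eef_rot: [-3.142, -0.0, 3.01]
force: [-2.0, -2.0, 0.8]
grip_width: 0.0004
grip_force: 1.0
```

send_rows:
  rows:
    - {"dx":0,"dy":1,"dz":0,"roll":0,"jaw":1}
    - {"dx":0,"dy":1,"dz":0,"roll":0,"jaw":1}

```text
time_s: 4.78
ee_pos: [0.4818, -0.0087, 0.0474]
eef_rot: [-3.142, -0.0, 3.01]
force: [-0.5, -1.2, 0.5]
grip_width: 0.0005
grip_force: 1.0
```

send_rows:
  rows:
    - {"dx":0,"dy":1,"dz":0,"roll":0,"jaw":1}
    - {"dx":0,"dy":1,"dz":0,"roll":0,"jaw":1}

```text
time_s: 4.95
ee_pos: [0.4821, -0.0068, 0.0474]
eef_rot: [-3.141, -0.0, 3.01]
force: [-2.0, -8.8, 1.0]
grip_width: 0.0005
grip_force: 4.4
```

send_rows:
  rows:
    - {"dx":0,"dy":1,"dz":0,"roll":0,"jaw":1}
    - {"dx":0,"dy":1,"dz":0,"roll":0,"jaw":1}

```text
time_s: 5.12
ee_pos: [0.4821, -0.0064, 0.0475]
eef_rot: [-3.139, -0.0, 3.01]
force: [-4.4, -25.2, 3.7]
grip_width: 0.0005
grip_force: 13.3
```

Stop felt: force jumped to 25 N with the TCP no longer advancing. Next: back off, rise, and look at the knob.

send_rows:
  rows:
    - {"dx":0,"dy":-15,"dz":0,"roll":0,"jaw":1}
    - {"dx":0,"dy":-15,"dz":0,"roll":0,"jaw":1}
    - {"dx":0,"dy":0,"dz":-36,"roll":0,"jaw":0}
    - {"dx":0,"dy":0,"dz":-36,"roll":0,"jaw":0}
    - {"dx":0,"dy":0,"dz":-36,"roll":0,"jaw":0}
    - {"dx":0,"dy":0,"dz":-36,"roll":0,"jaw":0}
    - {"dx":0,"dy":0,"dz":-36,"roll":0,"jaw":0}
    - {"dx":0,"dy":0,"dz":-36,"roll":0,"jaw":0}
    - {"dx":0,"dy":0,"dz":-36,"roll":0,"jaw":0}
    - {"dx":0,"dy":40,"dz":0,"roll":0,"jaw":0}
    - {"dx":0,"dy":40,"dz":0,"roll":0,"jaw":0}
    - {"dx":0,"dy":0,"dz":0,"roll":0,"jaw":0}

```text
time_s: 6.12
ee_pos: [0.4892, 0.0496, 0.2998]
eef_rot: [3.14, 0.001, 3.013]
force: [-1.3, -0.3, 0.0]
grip_width: 0.047
grip_force: 0.0
```

```bash
python3 - <<'E'
from h import *
plan(.5355,.1645,.29,172.5)
c=snap('wrist','w3.png'); s=snap('scene','s3.png'); t=snap('top','t3.png')
for n,k in(('w',c),('s',s),('t',t)):
    P=cloud(k).reshape(-1,3); m0=(abs(P[:,0]-.51)<.09)&(abs(P[:,1]-.15)<.09)
    for nm,lo,hi in(('knobtop',.25,.262),('hub',.205,.22),('head',.175,.186)):
        q=P[m0&(P[:,2]>lo)&(P[:,2]<hi)]
        if len(q)>4: print(n,nm,len(q),q.mean(0).round(4),q.min(0).round(4),q.max(0).round(4),cv2.minAreaRect((q[:,:2]*1e3).astype(np.float32)) if nm=='head' else '')
    m=(abs(P[:,0]-.4815)<.03)&(abs(P[:,1]-.01)<.03)&(P[:,2]>.073)&(P[:,2]<.084); q=P[m]
    if len(q): print(n,'post',len(q),q.mean(0).round(4),q.min(0).round(4),q.max(0).round(4))
E
```

```text
pos [0.4892 0.0496 0.2998] yaw 172.7 d(mm): dx -31.3 dy 119.9 dz 9.8 roll 0.2 F [-1.3 -0.3  0. ] t 6.1167
w knobtop 454 [0.5357 0.1667 0.2541] [0.5268 0.1573 0.25  ] [0.5464 0.1773 0.2569] 
w hub 696 [0.5071 0.147  0.2084] [0.486 0.129 0.205] [0.5426 0.1745 0.2199] 
w head 5917 [0.4992 0.1657 0.18  ] [0.4621 0.0979 0.175 ] [0.5428 0.2293 0.186 ] ((502.15509033203125, 163.99307250976562), (127.19950103759766, 67.66680145263672), 82.70691680908203)
w post 128 [0.483  0.0137 0.079 ] [0.4746 0.0051 0.0746] [0.4913 0.022  0.0816]
s knobtop 20 [0.5308 0.1665 0.2541] [0.5251 0.158  0.2505] [0.5389 0.1742 0.2563] 
s hub 56 [0.5088 0.1483 0.209 ] [0.4824 0.1292 0.2051] [0.5364 0.1709 0.2194] 
s head 568 [0.4967 0.1603 0.1795] [0.4592 0.097  0.175 ] [0.5401 0.2288 0.186 ] ((501.59210205078125, 162.17971801757812), (128.58555603027344, 72.16728210449219), 82.33895874023438)
s post 25 [0.4812 0.0125 0.078 ] [0.4733 0.0044 0.0741] [0.4894 0.0212 0.0809]
t head 269 [0.4952 0.1829 0.1804] [0.4626 0.1009 0.1751] [0.5444 0.2289 0.1859] ((502.266357421875, 162.20849609375), (128.93006896972656, 67.796875), 80.82872009277344)
```

View pics/w3.png

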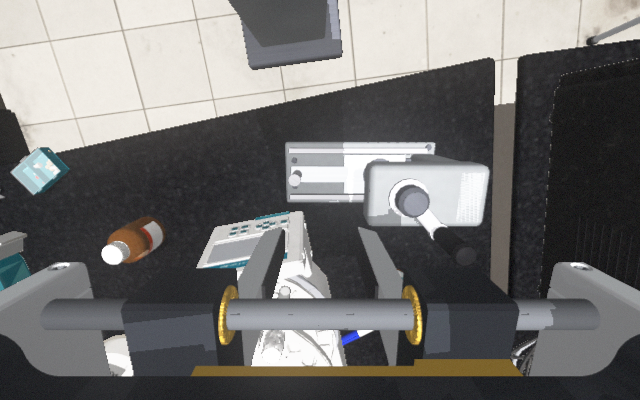

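Wrist view: carriage home, post at (293,180), hub at (411,201), knob at (457,250). I'll go over the knob, descend and grip.

send_rows:
  rows:
    - {"dx":-7.8,"dy":30.5,"dz":0,"roll":0,"jaw":0}
    - {"dx":-7.8,"dy":30.5,"dz":0,"roll":0,"jaw":0}
    - {"dx":-7.8,"dy":30.5,"dz":0,"roll":0,"jaw":0}
    - {"dx":-7.6,"dy":30.6,"dz":0,"roll":0,"jaw":0}
    - {"dx":0,"dy":0,"dz":0,"roll":0,"jaw":0}
    - {"dx":0,"dy":0,"dz":29,"roll":0,"jaw":0}
    - {"dx":0,"dy":0,"dz":29,"roll":0,"jaw":0}
    - {"dx":0,"dy":0,"dz":28,"roll":0,"jaw":0}
    - {"dx":0,"dy":0,"dz":0,"roll":0,"jaw":0}
    - {"dx":0,"dy":0,"dz":0,"roll":0,"jaw":0}

```text
time_s: 7.1
ee_pos: [0.5356, 0.1605, 0.2133]
eef_rot: [-3.141, -0.002, 3.008]
force: [0.8, 0.2, 0.4]
grip_width: 0.0472
grip_force: 0.0
```

send_rows:
  rows:
    - {"dx":0,"dy":0,"dz":0,"roll":0,"jaw":1}
    - {"dx":0,"dy":0,"dz":0,"roll":0,"jaw":1}
    - {"dx":0,"dy":0,"dz":0,"roll":0,"jaw":1}
    - {"dx":0,"dy":0,"dz":0,"roll":0,"jaw":1}
    - {"dx":0,"dy":0,"dz":0,"roll":0,"jaw":1}
    - {"dx":0,"dy":0,"dz":0,"roll":0,"jaw":1}
  force: 35

```text
time_s: 7.6
ee_pos: [0.5367, 0.1628, 0.2155]
eef_rot: [3.138, 0.004, 3.011]
force: [4.4, 8.1, 2.3]
grip_width: 0.0186
grip_force: 35.0
```

```bash
cat >> h.py <<'E'
AX=np.array([.4993,.142]); PD=82.6
def crank():
    o=get_obs(); p=o['ee_pos'][:2]-AX; a=np.degrees(np.arctan2(p[1],p[0])); f=o['force'][:2]; tg=np.array([np.sin(np.radians(a)),-np.cos(np.radians(a))])
    print('crank deg %.1f r %.1f Ftan %.1f Frad %.1f Fz %.1f yaw %.1f z %.4f w %.4f t %.2f'%((PD-a)%360,1e3*np.hypot(*p),f@tg,f@p/np.hypot(*p),o['force'][2],np.degrees(o['eef_rot'][2]),o['ee_pos'][2],o['grip_width'],o['time_s']))
def arc(c0,c1,n,r=45,yaw=None):
    # world arc steps as tool dx,dy
    w=np.radians(yaw); X=np.array([np.cos(w),np.sin(w)]); Y=np.array([np.sin(w),-np.cos(w)])
    q=np.radians(PD-np.linspace(c0,c1,n+1)); d=np.diff(np.stack([np.cos(q),np.sin(q)],1)*r,axis=0)
    print([(round(float(v@X),1),round(float(v@Y),1)) for v in d])
E
python3 -c "
from h import *
crank(); arc(50,290,24,yaw=172.7)"
```

```text
crank deg 53.5 r 42.8 Ftan -4.9 Frad 7.8 Fz 2.3 yaw 172.5 z 0.2155 w 0.0186 t 7.60
[(-4.5, -6.4), (-3.3, -7.1), (-2.0, -7.6), (-0.7, -7.8), (0.7, -7.8), (2.0, -7.6), (3.3, -7.1), (4.5, -6.4), (5.6, -5.5), (6.4, -4.5), (7.1, -3.3), (7.6, -2.0), (7.8, -0.7), (7.8, 0.7), (7.6, 2.0), (7.1, 3.3), (6.4, 4.5), (5.5, 5.6), (4.5, 6.4), (3.3, 7.1), (2.0, 7.6), (0.7, 7.8), (-0.7, 7.8), (-2.0, 7.6)]
```

send_rows:
  rows:
    - {"dx":-5.2,"dy":-4.0,"dz":0,"roll":0,"jaw":1}
    - {"dx":-3.3,"dy":-7.1,"dz":0,"roll":0,"jaw":1}
    - {"dx":-2.0,"dy":-7.6,"dz":0,"roll":0,"jaw":1}
    - {"dx":-0.7,"dy":-7.8,"dz":0,"roll":0,"jaw":1}

```text
time_s: 7.93
ee_pos: [0.542, 0.1351, 0.2151]
eef_rot: [3.139, -0.003, 3.011]
force: [-21.4, 11.0, 10.0]
grip_width: 0.0187
grip_force: 35.0
```

send_rows:
  rows:
    - {"dx":0.7,"dy":-7.8,"dz":0,"roll":0,"jaw":1}
    - {"dx":2.0,"dy":-7.6,"dz":0,"roll":0,"jaw":1}
    - {"dx":3.3,"dy":-7.1,"dz":0,"roll":0,"jaw":1}

```text
time_s: 8.18
ee_pos: [0.533, 0.1148, 0.2151]
eef_rot: [3.137, -0.002, 3.012]
force: [-16.8, 22.8, 7.8]
grip_width: 0.0187
grip_force: 35.0
```

send_rows:
  rows:
    - {"dx":4.5,"dy":-6.4,"dz":0,"roll":0,"jaw":1}
    - {"dx":5.6,"dy":-5.5,"dz":0,"roll":0,"jaw":1}

```text
time_s: 8.35
ee_pos: [0.522, 0.1049, 0.2152]
eef_rot: [3.136, -0.001, 3.012]
force: [-8.2, 25.9, 4.5]
grip_width: 0.0191
grip_force: 35.0
```

```bash
python3 -c "
from h import *
crank()"
```

```text
crank deg 141.1 r 43.5 Ftan -6.5 Frad -26.3 Fz 4.5 yaw 172.6 z 0.2152 w 0.0191 t 8.35
```

```bash
python3 -c "
from h import *
from scipy.optimize import least_squares
q=np.array([(.5367,.1628),(.542,.1351),(.533,.1148),(.522,.1049)])
r=least_squares(lambda c:np.hypot(*(q-c).T)*1e3-45,[.499,.142]);print(r.x,r.fun)
r=least_squares(lambda c:np.hypot(*(q-c[:2]).T)*1e3-c[2]*1e3,[.499,.142,.045]);print(r.x,r.fun)
"
```

```text
[0.49712746 0.14205287] [-0.31857878  0.40801286  0.05062229 -0.29005106]
[0.49956072 0.14145767 0.04285185] [-0.01703086  0.06100566 -0.08717355  0.04319875]
```

```bash
sed -i 's/^AX=.*/AX=np.array([.4993,.1415]); PD=82.6/' h.py; python3 -c "
from h import *
crank();arc(141,381,24,r=43.5,yaw=172.6)"
```

```text
crank deg 140.8 r 43.0 Ftan -6.7 Frad -26.3 Fz 4.5 yaw 172.6 z 0.2152 w 0.0191 t 8.35
[(6.3, -4.2), (6.9, -3.1), (7.4, -1.8), (7.6, -0.5), (7.5, 0.8), (7.3, 2.1), (6.8, 3.3), (6.1, 4.5), (5.3, 5.5), (4.2, 6.3), (3.1, 6.9), (1.8, 7.4), (0.5, 7.6), (-0.8, 7.5), (-2.1, 7.3), (-3.3, 6.8), (-4.5, 6.1), (-5.5, 5.3), (-6.3, 4.2), (-6.9, 3.1), (-7.4, 1.8), (-7.6, 0.5), (-7.5, -0.8), (-7.3, -2.1)]
```

send_rows:
  rows:
    - {"dx":9.4,"dy":-0.3,"dz":0,"roll":0,"jaw":1}
    - {"dx":6.9,"dy":-3.1,"dz":0,"roll":0,"jaw":1}
    - {"dx":7.4,"dy":-1.8,"dz":0,"roll":0,"jaw":1}
    - {"dx":7.6,"dy":-0.5,"dz":0,"roll":0,"jaw":1}

```text
time_s: 8.68
ee_pos: [0.4923, 0.0993, 0.2155]
eef_rot: [-3.141, 0.006, 3.009]
force: [6.4, -8.9, 3.3]
grip_width: 0.0185
grip_force: 35.0
```

```bash
python3 -c "
from h import *
crank()"
```

```text
crank deg 182.0 r 42.7 Ftan -7.7 Frad 7.8 Fz 3.3 yaw 172.4 z 0.2155 w 0.0185 t 8.68
```

send_rows:
  rows:
    - {"dx":7.5,"dy":-0.5,"dz":0,"roll":0,"jaw":1}
    - {"dx":7.3,"dy":2.1,"dz":0,"roll":0,"jaw":1}
    - {"dx":6.8,"dy":3.3,"dz":0,"roll":0,"jaw":1}
    - {"dx":6.1,"dy":4.5,"dz":0,"roll":0,"jaw":1}
    - {"dx":5.3,"dy":5.5,"dz":0,"roll":0,"jaw":1}

```text
time_s: 9.1
ee_pos: [0.4603, 0.118, 0.2153]
eef_rot: [-3.139, 0.002, 3.009]
force: [-7.3, -14.7, 9.7]
grip_width: 0.0189
grip_force: 35.0
```

```bash
python3 -c "
from h import *
crank()"
```

```text
crank deg 231.5 r 45.5 Ftan -8.8 Frad 13.8 Fz 9.7 yaw 172.4 z 0.2153 w 0.0189 t 9.10
```

```bash
python3 -c "
from h import *
from scipy.optimize import least_squares
q=np.array([(.5367,.1628),(.542,.1351),(.533,.1148),(.522,.1049),(.4923,.0993),(.4603,.118)])
r=least_squares(lambda c:np.hypot(*(q-c).T)*1e3-45,[.499,.142]);print(r.x,r.fun)
r=least_squares(lambda c:np.hypot(*(q-c[:2]).T)*1e3-c[2]*1e3,[.499,.142,.045]);print(r.x,r.fun)
import re
s=open('h.py').read(); s=re.sub('AX=.*?;','AX=np.array([.4978,.1427]);',s); open('h.py','w').write(s)
import h; h.AX=np.array([.4978,.1427]); h.crank(); 
h.arc(231,351,12,r=45,yaw=172.4)"
```

```text
[0.49747667 0.14303817] [-1.07962153  0.22545425  0.37952756  0.34218806 -0.95654873 -0.17796658]
[0.4979167  0.14233773 0.04430749] [-0.4571905   0.3660145   0.29255951  0.20755058 -0.9048022   0.49586811]
crank deg 229.2 r 44.9 Ftan -8.3 Frad 14.2 Fz 9.7 yaw 172.4 z 0.2153 w 0.0189 t 9.10
[(4.4, 6.5), (3.2, 7.2), (1.9, 7.6), (0.6, 7.8), (-0.8, 7.8), (-2.1, 7.5), (-3.4, 7.1), (-4.6, 6.4), (-5.6, 5.5), (-6.5, 4.4), (-7.2, 3.2), (-7.6, 1.9)]
```

send_rows:
  rows:
    - {"dx":6.7,"dy":4.5,"dz":0,"roll":0,"jaw":1}
    - {"dx":3.2,"dy":7.2,"dz":0,"roll":0,"jaw":1}
    - {"dx":1.9,"dy":7.6,"dz":0,"roll":0,"jaw":1}
    - {"dx":0.6,"dy":7.8,"dz":0,"roll":0,"jaw":1}
    - {"dx":-0.8,"dy":7.8,"dz":0,"roll":0,"jaw":1}
    - {"dx":-2.1,"dy":7.5,"dz":0,"roll":0,"jaw":1}

```text
time_s: 9.6
ee_pos: [0.4561, 0.1629, 0.2153]
eef_rot: [-3.141, 0.001, 3.01]
force: [-11.3, -4.2, 10.6]
grip_width: 0.0186
grip_force: 35.0
```

```bash
python3 -c "
from h import *
crank();arc(290,340,10,r=45,yaw=172.4)"
```

```text
crank deg 288.4 r 46.3 Ftan -8.7 Frad 8.4 Fz 10.6 yaw 172.5 z 0.2153 w 0.0186 t 9.60
[(-1.5, 3.6), (-1.8, 3.5), (-2.1, 3.3), (-2.4, 3.1), (-2.6, 2.9), (-2.9, 2.7), (-3.1, 2.4), (-3.3, 2.1), (-3.5, 1.8), (-3.6, 1.5)]
```

send_rows:
  rows:
    - {"dx":-0.3,"dy":4.2,"dz":0,"roll":0,"jaw":1}
    - {"dx":-1.8,"dy":3.5,"dz":0,"roll":0,"jaw":1}
    - {"dx":-2.1,"dy":3.3,"dz":0,"roll":0,"jaw":1}
    - {"dx":-2.4,"dy":3.1,"dz":0,"roll":0,"jaw":1}

```text
time_s: 9.93
ee_pos: [0.465, 0.1759, 0.2153]
eef_rot: [3.141, 0.001, 3.01]
force: [-7.0, -3.1, 7.6]
grip_width: 0.0188
grip_force: 35.0
```

send_rows:
  rows:
    - {"dx":-2.6,"dy":2.9,"dz":0,"roll":0,"jaw":1}
    - {"dx":-2.9,"dy":2.7,"dz":0,"roll":0,"jaw":1}

```text
time_s: 10.1
ee_pos: [0.4711, 0.1809, 0.2153]
eef_rot: [3.141, 0.001, 3.01]
force: [-7.6, -3.1, 8.3]
grip_width: 0.0191
grip_force: 35.0
```

```bash
python3 -c "
from h import *
crank();arc(315,435,24,r=45,yaw=172.4)"
```

```text
crank deg 317.6 r 46.6 Ftan -8.0 Frad 1.8 Fz 8.3 yaw 172.5 z 0.2153 w 0.0191 t 10.10
[(-2.9, 2.7), (-3.1, 2.4), (-3.3, 2.1), (-3.5, 1.8), (-3.6, 1.5), (-3.7, 1.2), (-3.8, 0.9), (-3.9, 0.5), (-3.9, 0.2), (-3.9, -0.2), (-3.9, -0.5), (-3.8, -0.8), (-3.7, -1.2), (-3.6, -1.5), (-3.5, -1.8), (-3.3, -2.1), (-3.1, -2.4), (-2.9, -2.6), (-2.7, -2.9), (-2.4, -3.1), (-2.1, -3.3), (-1.8, -3.5), (-1.5, -3.6), (-1.2, -3.7)]
```

Now one-look-per-5° steps past the earliest contact angle, with torque logged offline from the readings.

send_rows:
  rows:
    - {"dx":-3.1,"dy":2.4,"dz":0,"roll":0,"jaw":1}

```text
time_s: 10.18
ee_pos: [0.4745, 0.1829, 0.2154]
eef_rot: [3.141, 0.001, 3.01]
force: [-8.3, -1.7, 7.3]
grip_width: 0.019
grip_force: 35.0
```

send_rows:
  rows:
    - {"dx":-3.3,"dy":2.1,"dz":0,"roll":0,"jaw":1}

```text
time_s: 10.27
ee_pos: [0.478, 0.1847, 0.2154]
eef_rot: [3.141, 0.001, 3.01]
force: [-7.4, 1.3, 7.5]
grip_width: 0.0188
grip_force: 35.0
```

send_rows:
  rows:
    - {"dx":-3.5,"dy":1.8,"dz":0,"roll":0,"jaw":1}

```text
time_s: 10.35
ee_pos: [0.4817, 0.1861, 0.2154]
eef_rot: [3.14, 0.001, 3.01]
force: [-8.6, 1.6, 8.1]
grip_width: 0.0189
grip_force: 35.0
```

send_rows:
  rows:
    - {"dx":-3.6,"dy":1.5,"dz":0,"roll":0,"jaw":1}

```text
time_s: 10.43
ee_pos: [0.4855, 0.1872, 0.2153]
eef_rot: [3.14, 0.001, 3.01]
force: [-8.3, 2.0, 8.4]
grip_width: 0.0188
grip_force: 35.0
```

send_rows:
  rows:
    - {"dx":-3.7,"dy":1.2,"dz":0,"roll":0,"jaw":1}

```text
time_s: 10.52
ee_pos: [0.4893, 0.188, 0.2154]
eef_rot: [3.14, 0.001, 3.01]
force: [-8.4, 3.1, 6.5]
grip_width: 0.0187
grip_force: 35.0
```

send_rows:
  rows:
    - {"dx":-3.8,"dy":0.9,"dz":0,"roll":0,"jaw":1}

```text
time_s: 10.6
ee_pos: [0.4932, 0.1885, 0.2154]
eef_rot: [3.14, 0.001, 3.01]
force: [-8.2, 3.9, 6.1]
grip_width: 0.019
grip_force: 35.0
```

```bash
python3 -c "
from h import *
crank()"
```

```text
crank deg 346.9 r 46.0 Ftan -7.7 Frad 4.7 Fz 6.1 yaw 172.5 z 0.2154 w 0.0190 t 10.60
```

```bash
python3 -c "
from h import *
from scipy.optimize import least_squares
q=np.array([(.5367,.1628),(.542,.1351),(.533,.1148),(.522,.1049),(.4923,.0993),(.4603,.118),(.4561,.1629),(.465,.1759),(.4711,.1809),(.478,.1847),(.4855,.1872),(.4932,.1885)])
r=least_squares(lambda c:np.hypot(*(q-c).T)*1e3-45,[.499,.142]);print(r.x,r.fun.round(1))
import h; h.AX=r.x; h.crank(); h.arc(347,467,24,r=45,yaw=172.5)
import re
s=open('h.py').read(); s=re.sub('AX=.*?;','AX=np.array([%.4f,%.4f]);'%tuple(r.x),s); open('h.py','w').write(s)
"
```

```text
[0.49713925 0.14359029] [-1.   0.7  1.   1.  -0.4 -0.1  0.4  0.6  0.5  0.3  0.1  0.1]
crank deg 347.6 r 45.0 Ftan -7.8 Frad 4.6 Fz 6.1 yaw 172.5 z 0.2154 w 0.0190 t 10.60
[(-3.9, 0.7), (-3.9, 0.4), (-3.9, 0.0), (-3.9, -0.3), (-3.9, -0.6), (-3.8, -1.0), (-3.7, -1.3), (-3.6, -1.6), (-3.4, -1.9), (-3.2, -2.2), (-3.0, -2.5), (-2.8, -2.7), (-2.6, -3.0), (-2.3, -3.2), (-2.0, -3.4), (-1.7, -3.5), (-1.4, -3.7), (-1.1, -3.8), (-0.7, -3.9), (-0.4, -3.9), (-0.0, -3.9), (0.3, -3.9), (0.6, -3.9), (1.0, -3.8)]
```

send_rows:
  rows:
    - {"dx":-3.9,"dy":0.7,"dz":0,"roll":0,"jaw":1}

```text
time_s: 10.68
ee_pos: [0.4972, 0.1887, 0.2154]
eef_rot: [3.14, 0.001, 3.01]
force: [-6.8, 2.4, 7.4]
grip_width: 0.0185
grip_force: 35.0
```

send_rows:
  rows:
    - {"dx":-3.9,"dy":0.4,"dz":0,"roll":0,"jaw":1}

```text
time_s: 10.77
ee_pos: [0.5011, 0.1885, 0.2153]
eef_rot: [3.14, 0.001, 3.01]
force: [-7.7, 1.2, 6.9]
grip_width: 0.0189
grip_force: 35.0
```

send_rows:
  rows:
    - {"dx":-3.9,"dy":0.0,"dz":0,"roll":0,"jaw":1}

```text
time_s: 10.85
ee_pos: [0.505, 0.1879, 0.2153]
eef_rot: [3.14, 0.001, 3.01]
force: [-7.3, 2.1, 7.4]
grip_width: 0.0186
grip_force: 35.0
```

send_rows:
  rows:
    - {"dx":-3.9,"dy":-0.3,"dz":0,"roll":0,"jaw":1}

```text
time_s: 10.93
ee_pos: [0.5088, 0.187, 0.2154]
eef_rot: [3.14, 0.001, 3.01]
force: [-7.1, 1.5, 6.1]
grip_width: 0.0192
grip_force: 35.0
```

send_rows:
  rows:
    - {"dx":-3.9,"dy":-0.6,"dz":0,"roll":0,"jaw":1}

```text
time_s: 11.02
ee_pos: [0.5126, 0.1859, 0.2153]
eef_rot: [3.14, 0.001, 3.01]
force: [-7.7, 0.7, 7.5]
grip_width: 0.0189
grip_force: 35.0
```

send_rows:
  rows:
    - {"dx":-3.8,"dy":-1.0,"dz":0,"roll":0,"jaw":1}

```text
time_s: 11.1
ee_pos: [0.5162, 0.1843, 0.2154]
eef_rot: [3.14, 0.001, 3.01]
force: [-7.9, 1.7, 6.3]
grip_width: 0.0189
grip_force: 35.0
```

```bash
python3 -c "
from h import *
crank()"
```

```text
crank deg 17.8 r 45.0 Ftan -7.9 Frad -1.8 Fz 6.3 yaw 172.5 z 0.2154 w 0.0189 t 11.10
```

Circle well matched; free torque steady at about 7.8 N. Continuing (377.8° so far).

send_rows:
  rows:
    - {"dx":-3.7,"dy":-1.3,"dz":0,"roll":0,"jaw":1}

```text
time_s: 11.18
ee_pos: [0.5197, 0.1825, 0.2153]
eef_rot: [3.141, 0.001, 3.01]
force: [-7.4, 0.4, 7.4]
grip_width: 0.0187
grip_force: 35.0
```

send_rows:
  rows:
    - {"dx":-3.6,"dy":-1.6,"dz":0,"roll":0,"jaw":1}

```text
time_s: 11.27
ee_pos: [0.523, 0.1804, 0.2153]
eef_rot: [3.141, 0.001, 3.01]
force: [-9.0, 0.8, 6.4]
grip_width: 0.0185
grip_force: 35.0
```

send_rows:
  rows:
    - {"dx":-3.4,"dy":-1.9,"dz":0,"roll":0,"jaw":1}

```text
time_s: 11.35
ee_pos: [0.526, 0.178, 0.2153]
eef_rot: [3.141, 0.001, 3.01]
force: [-9.3, -0.2, 6.8]
grip_width: 0.0186
grip_force: 35.0
```

send_rows:
  rows:
    - {"dx":-3.2,"dy":-2.2,"dz":0,"roll":0,"jaw":1}

```text
time_s: 11.43
ee_pos: [0.5289, 0.1754, 0.2153]
eef_rot: [3.141, 0.0, 3.01]
force: [-9.4, 1.1, 6.9]
grip_width: 0.0189
grip_force: 35.0
```

send_rows:
  rows:
    - {"dx":-3.0,"dy":-2.5,"dz":0,"roll":0,"jaw":1}

```text
time_s: 11.52
ee_pos: [0.5315, 0.1726, 0.2153]
eef_rot: [3.141, 0.0, 3.01]
force: [-9.4, 1.1, 7.3]
grip_width: 0.0189
grip_force: 35.0
```

send_rows:
  rows:
    - {"dx":-2.8,"dy":-2.7,"dz":0,"roll":0,"jaw":1}

```text
time_s: 11.6
ee_pos: [0.5338, 0.1695, 0.2153]
eef_rot: [3.141, 0.0, 3.01]
force: [-10.8, 2.1, 6.7]
grip_width: 0.0187
grip_force: 35.0
```

```bash
python3 -c "
from h import *
crank()"
```

```text
crank deg 47.4 r 45.0 Ftan -7.9 Frad -7.6 Fz 6.7 yaw 172.5 z 0.2153 w 0.0187 t 11.60
```

send_rows:
  rows:
    - {"dx":-1.9,"dy":-3.7,"dz":0,"roll":0,"jaw":1}

```text
time_s: 11.68
ee_pos: [0.5355, 0.166, 0.2154]
eef_rot: [3.14, 0.001, 3.01]
force: [-3.1, 6.3, 5.9]
grip_width: 0.0187
grip_force: 35.0
```

send_rows:
  rows:
    - {"dx":-2.3,"dy":-3.2,"dz":0,"roll":0,"jaw":1}

```text
time_s: 11.77
ee_pos: [0.5375, 0.1626, 0.2154]
eef_rot: [3.139, 0.002, 3.01]
force: [-5.6, 5.1, 6.2]
grip_width: 0.0191
grip_force: 35.0
```

send_rows:
  rows:
    - {"dx":-2.0,"dy":-3.4,"dz":0,"roll":0,"jaw":1}

```text
time_s: 11.85
ee_pos: [0.539, 0.159, 0.2154]
eef_rot: [3.139, 0.001, 3.01]
force: [-6.0, 6.0, 5.5]
grip_width: 0.0183
grip_force: 35.0
```

send_rows:
  rows:
    - {"dx":-1.7,"dy":-3.5,"dz":0,"roll":0,"jaw":1}

```text
time_s: 11.93
ee_pos: [0.5402, 0.1553, 0.2154]
eef_rot: [3.139, 0.001, 3.011]
force: [-5.8, 5.8, 5.2]
grip_width: 0.0189
grip_force: 35.0
```

send_rows:
  rows:
    - {"dx":-1.4,"dy":-3.7,"dz":0,"roll":0,"jaw":1}

```text
time_s: 12.02
ee_pos: [0.541, 0.1515, 0.2153]
eef_rot: [3.139, 0.001, 3.011]
force: [-6.3, 6.0, 5.7]
grip_width: 0.0184
grip_force: 35.0
```

send_rows:
  rows:
    - {"dx":-1.1,"dy":-3.8,"dz":0,"roll":0,"jaw":1}

```text
time_s: 12.1
ee_pos: [0.5416, 0.1476, 0.2153]
eef_rot: [3.139, 0.001, 3.011]
force: [-6.2, 6.8, 5.4]
grip_width: 0.0188
grip_force: 35.0
```

```bash
python3 -c "
from h import *
crank()"
```

```text
crank deg 77.5 r 44.7 Ftan -7.3 Frad -5.5 Fz 5.4 yaw 172.5 z 0.2153 w 0.0188 t 12.10
```

send_rows:
  rows:
    - {"dx":0,"dy":-3.9,"dz":0,"roll":0,"jaw":1}

```text
time_s: 12.18
ee_pos: [0.5414, 0.1438, 0.2154]
eef_rot: [3.139, 0.002, 3.011]
force: [-0.5, 6.9, 4.4]
grip_width: 0.0186
grip_force: 35.0
```

send_rows:
  rows:
    - {"dx":-0.4,"dy":-3.9,"dz":0,"roll":0,"jaw":1}

```text
time_s: 12.27
ee_pos: [0.5414, 0.1399, 0.2154]
eef_rot: [3.139, 0.003, 3.011]
force: [-2.4, 7.0, 4.2]
grip_width: 0.0185
grip_force: 35.0
```

send_rows:
  rows:
    - {"dx":0,"dy":-3.9,"dz":0,"roll":0,"jaw":1}

```text
time_s: 12.35
ee_pos: [0.5409, 0.136, 0.2154]
eef_rot: [3.139, 0.002, 3.011]
force: [-0.7, 6.9, 4.3]
grip_width: 0.0188
grip_force: 35.0
```

send_rows:
  rows:
    - {"dx":0.3,"dy":-3.9,"dz":0,"roll":0,"jaw":1}

```text
time_s: 12.43
ee_pos: [0.5401, 0.1322, 0.2154]
eef_rot: [3.139, 0.003, 3.011]
force: [-1.1, 7.2, 4.2]
grip_width: 0.0186
grip_force: 35.0
```

send_rows:
  rows:
    - {"dx":0.6,"dy":-3.9,"dz":0,"roll":0,"jaw":1}

```text
time_s: 12.52
ee_pos: [0.539, 0.1285, 0.2154]
eef_rot: [3.139, 0.003, 3.011]
force: [-1.3, 8.1, 4.3]
grip_width: 0.0189
grip_force: 35.0
```

```bash
python3 -c "
from h import *
crank(); arc(462,582,24,r=45,yaw=172.5)"
```

```text
crank deg 102.4 r 44.5 Ftan -7.2 Frad -3.9 Fz 4.3 yaw 172.5 z 0.2154 w 0.0189 t 12.52
[(1.0, -3.8), (1.3, -3.7), (1.6, -3.6), (1.9, -3.4), (2.2, -3.2), (2.5, -3.0), (2.7, -2.8), (3.0, -2.6), (3.2, -2.3), (3.4, -2.0), (3.5, -1.7), (3.7, -1.4), (3.8, -1.1), (3.9, -0.7), (3.9, -0.4), (3.9, -0.0), (3.9, 0.3), (3.9, 0.6), (3.8, 1.0), (3.7, 1.3), (3.6, 1.6), (3.4, 1.9), (3.2, 2.2), (3.0, 2.5)]
```

send_rows:
  rows:
    - {"dx":1.0,"dy":-3.8,"dz":0,"roll":0,"jaw":1}

```text
time_s: 12.6
ee_pos: [0.5375, 0.1248, 0.2154]
eef_rot: [3.139, 0.003, 3.011]
force: [-0.1, 8.7, 3.6]
grip_width: 0.0189
grip_force: 35.0
```

send_rows:
  rows:
    - {"dx":1.3,"dy":-3.7,"dz":0,"roll":0,"jaw":1}

```text
time_s: 12.68
ee_pos: [0.5358, 0.1214, 0.2154]
eef_rot: [3.139, 0.003, 3.011]
force: [-0.6, 8.5, 3.7]
grip_width: 0.0187
grip_force: 35.0
```

send_rows:
  rows:
    - {"dx":1.6,"dy":-3.6,"dz":0,"roll":0,"jaw":1}

```text
time_s: 12.77
ee_pos: [0.5337, 0.118, 0.2154]
eef_rot: [3.139, 0.003, 3.011]
force: [-0.5, 9.1, 4.0]
grip_width: 0.0186
grip_force: 35.0
```

send_rows:
  rows:
    - {"dx":1.9,"dy":-3.4,"dz":0,"roll":0,"jaw":1}

```text
time_s: 12.85
ee_pos: [0.5314, 0.115, 0.2154]
eef_rot: [3.139, 0.003, 3.011]
force: [0.0, 8.8, 3.8]
grip_width: 0.0188
grip_force: 35.0
```

send_rows:
  rows:
    - {"dx":2.2,"dy":-3.2,"dz":0,"roll":0,"jaw":1}

```text
time_s: 12.93
ee_pos: [0.5289, 0.1121, 0.2154]
eef_rot: [3.139, 0.003, 3.011]
force: [0.8, 11.0, 4.0]
grip_width: 0.0189
grip_force: 35.0
```

```bash
python3 -c "
from h import *
crank()"
```

```text
crank deg 127.4 r 44.7 Ftan -8.3 Frad -7.2 Fz 4.0 yaw 172.5 z 0.2154 w 0.0189 t 12.93
```

send_rows:
  rows:
    - {"dx":3.3,"dy":-2.4,"dz":0,"roll":0,"jaw":1}

```text
time_s: 13.02
ee_pos: [0.5257, 0.1098, 0.2154]
eef_rot: [3.139, 0.004, 3.01]
force: [6.4, 3.2, 2.6]
grip_width: 0.0189
grip_force: 35.0
```

send_rows:
  rows:
    - {"dx":2.7,"dy":-2.8,"dz":0,"roll":0,"jaw":1}

```text
time_s: 13.1
ee_pos: [0.5228, 0.1072, 0.2155]
eef_rot: [3.139, 0.005, 3.01]
force: [5.8, 5.5, 1.6]
grip_width: 0.0189
grip_force: 35.0
```

send_rows:
  rows:
    - {"dx":3.0,"dy":-2.6,"dz":0,"roll":0,"jaw":1}

```text
time_s: 13.18
ee_pos: [0.5194, 0.105, 0.2154]
eef_rot: [3.139, 0.005, 3.01]
force: [5.3, 4.8, 1.9]
grip_width: 0.0188
grip_force: 35.0
```

send_rows:
  rows:
    - {"dx":3.2,"dy":-2.3,"dz":0,"roll":0,"jaw":1}

```text
time_s: 13.27
ee_pos: [0.516, 0.1031, 0.2155]
eef_rot: [3.139, 0.005, 3.01]
force: [5.7, 4.8, 1.9]
grip_width: 0.0189
grip_force: 35.0
```

```bash
python3 -c "
from h import *
crank()
for x,y,fx,fy in [(.539,.1285,-1.3,8.1),(.5375,.1248,-.1,8.7),(.5358,.1214,-.6,8.5),(.5337,.118,-.5,9.1),(.5314,.115,0,8.8),(.5289,.1121,.8,11)]:
    p=np.array([x,y])-AX; a=np.arctan2(p[1],p[0]); print(round(PD-np.degrees(a),1), round(fx*np.sin(a)-fy*np.cos(a),1))
"
```

```text
crank deg 147.6 r 44.7 Ftan -7.2 Frad -1.9 Fz 1.9 yaw 172.5 z 0.2155 w 0.0189 t 13.27
102.4 -7.2
107.6 -7.8
112.4 -7.1
117.6 -7.2
122.4 -6.8
127.3 -8.4
```

send_rows:
  rows:
    - {"dx":3.4,"dy":-2.0,"dz":0,"roll":0,"jaw":1}

```text
time_s: 13.35
ee_pos: [0.5124, 0.1016, 0.2154]
eef_rot: [3.139, 0.005, 3.01]
force: [6.5, 5.4, 2.3]
grip_width: 0.0189
grip_force: 35.0
```

send_rows:
  rows:
    - {"dx":3.5,"dy":-1.7,"dz":0,"roll":0,"jaw":1}

```text
time_s: 13.43
ee_pos: [0.5089, 0.1004, 0.2155]
eef_rot: [3.139, 0.006, 3.01]
force: [9.3, 6.1, 0.7]
grip_width: 0.019
grip_force: 35.0
```

send_rows:
  rows:
    - {"dx":3.7,"dy":-1.4,"dz":0,"roll":0,"jaw":1}

```text
time_s: 13.52
ee_pos: [0.5053, 0.0995, 0.2155]
eef_rot: [3.139, 0.006, 3.01]
force: [11.6, 4.5, 1.0]
grip_width: 0.0189
grip_force: 35.0
```

send_rows:
  rows:
    - {"dx":3.8,"dy":-1.1,"dz":0,"roll":0,"jaw":1}

```text
time_s: 13.6
ee_pos: [0.5014, 0.0988, 0.2155]
eef_rot: [3.139, 0.006, 3.01]
force: [11.3, 5.1, 0.2]
grip_width: 0.0189
grip_force: 35.0
```

```bash
python3 -c "
from h import *
crank()"
```

```text
crank deg 167.1 r 45.0 Ftan -11.8 Frad -4.0 Fz 0.2 yaw 172.5 z 0.2155 w 0.0189 t 13.60
```

Contact felt: knob force rose from about 7.5 to 11.8 N between 153° and 158° (mod 360). Target: about 245°.

```bash
python3 -c "
from h import *
arc(167,247,16,r=45,yaw=172.5)"
```

```text
[(3.9, -0.7), (3.9, -0.4), (3.9, -0.0), (3.9, 0.3), (3.9, 0.6), (3.8, 1.0), (3.7, 1.3), (3.6, 1.6), (3.4, 1.9), (3.2, 2.2), (3.0, 2.5), (2.8, 2.7), (2.6, 3.0), (2.3, 3.2), (2.0, 3.4), (1.7, 3.5)]
```

send_rows:
  rows:
    - {"dx":3.9,"dy":-0.7,"dz":0,"roll":0,"jaw":1}
    - {"dx":3.9,"dy":-0.4,"dz":0,"roll":0,"jaw":1}
    - {"dx":3.9,"dy":0,"dz":0,"roll":0,"jaw":1}
    - {"dx":3.9,"dy":0.3,"dz":0,"roll":0,"jaw":1}
    - {"dx":3.9,"dy":0.6,"dz":0,"roll":0,"jaw":1}
    - {"dx":3.8,"dy":1.0,"dz":0,"roll":0,"jaw":1}

```text
time_s: 14.1
ee_pos: [0.4786, 0.1021, 0.2154]
eef_rot: [3.14, 0.007, 3.01]
force: [12.6, -0.7, -0.9]
grip_width: 0.0188
grip_force: 35.0
```

send_rows:
  rows:
    - {"dx":3.7,"dy":1.3,"dz":0,"roll":0,"jaw":1}
    - {"dx":3.6,"dy":1.6,"dz":0,"roll":0,"jaw":1}
    - {"dx":3.4,"dy":1.9,"dz":0,"roll":0,"jaw":1}
    - {"dx":3.2,"dy":2.2,"dz":0,"roll":0,"jaw":1}

```text
time_s: 14.43
ee_pos: [0.4658, 0.1104, 0.2154]
eef_rot: [3.141, 0.007, 3.009]
force: [11.3, -6.9, -0.3]
grip_width: 0.0189
grip_force: 35.0
```

```bash
python3 -c "
from h import *
crank()"
```

```text
crank deg 215.9 r 45.7 Ftan -13.0 Frad -2.7 Fz -0.3 yaw 172.4 z 0.2154 w 0.0189 t 14.43
```

send_rows:
  rows:
    - {"dx":3.0,"dy":2.5,"dz":0,"roll":0,"jaw":1}
    - {"dx":2.8,"dy":2.7,"dz":0,"roll":0,"jaw":1}
    - {"dx":2.6,"dy":3.0,"dz":0,"roll":0,"jaw":1}
    - {"dx":2.3,"dy":3.2,"dz":0,"roll":0,"jaw":1}
    - {"dx":2.0,"dy":3.4,"dz":0,"roll":0,"jaw":1}
    - {"dx":0,"dy":0,"dz":0,"roll":0,"jaw":1}
    - {"dx":0,"dy":0,"dz":0,"roll":0,"jaw":1}

```text
time_s: 15.02
ee_pos: [0.4545, 0.1266, 0.2154]
eef_rot: [-3.141, 0.005, 3.01]
force: [5.2, -6.5, 3.8]
grip_width: 0.0191
grip_force: 35.0
```

```bash
python3 -c "
from h import *
crank()"
```

```text
crank deg 240.9 r 45.8 Ftan -7.9 Frad -2.4 Fz 3.8 yaw 172.4 z 0.2154 w 0.0191 t 15.02
```

send_rows:
  rows:
    - {"dx":0.7,"dy":1.6,"dz":0,"roll":0,"jaw":1}
    - {"dx":0.7,"dy":1.6,"dz":0,"roll":0,"jaw":1}
    - {"dx":0,"dy":0,"dz":0,"roll":0,"jaw":1}
    - {"dx":0,"dy":0,"dz":0,"roll":0,"jaw":1}

```text
time_s: 15.35
ee_pos: [0.4535, 0.1295, 0.2154]
eef_rot: [-3.14, 0.004, 3.009]
force: [3.7, -10.7, 4.8]
grip_width: 0.0185
grip_force: 35.0
```

```bash
python3 -c "
from h import *
crank()"
```

```text
crank deg 244.7 r 45.8 Ftan -11.4 Frad -0.3 Fz 4.8 yaw 172.4 z 0.2154 w 0.0185 t 15.35
```

send_rows:
  rows:
    - {"dx":-0.7,"dy":-1.8,"dz":0,"roll":0,"jaw":1}
    - {"dx":0,"dy":0,"dz":0,"roll":0,"jaw":1}

```text
time_s: 15.52
ee_pos: [0.4538, 0.1286, 0.2153]
eef_rot: [3.14, 0.004, 3.01]
force: [2.2, -1.9, 6.5]
grip_width: 0.0186
grip_force: 35.0
```

send_rows:
  rows:
    - {"dx":0,"dy":0,"dz":0,"roll":0,"jaw":0}
    - {"dx":0,"dy":0,"dz":0,"roll":0,"jaw":0}
    - {"dx":0,"dy":0,"dz":0,"roll":0,"jaw":0}
    - {"dx":0,"dy":0,"dz":0,"roll":0,"jaw":0}
    - {"dx":0,"dy":0,"dz":0,"roll":0,"jaw":0}

```text
time_s: 15.93
ee_pos: [0.4527, 0.1288, 0.2134]
eef_rot: [3.142, -0.0, 3.01]
force: [0.2, 0.5, 0.5]
grip_width: 0.0462
grip_force: 0.0
```

send_rows:
  rows:
    - {"dx":0,"dy":0,"dz":-15,"roll":0,"jaw":0}
    - {"dx":0,"dy":0,"dz":-30,"roll":0,"jaw":0}
    - {"dx":0,"dy":0,"dz":-35,"roll":0,"jaw":0}
    - {"dx":0,"dy":0,"dz":-35,"roll":0,"jaw":0}
    - {"dx":30,"dy":-25,"dz":0,"roll":0,"jaw":0}
    - {"dx":30,"dy":-25,"dz":0,"roll":0,"jaw":0}
    - {"dx":0,"dy":-30,"dz":0,"roll":0,"jaw":0}
    - {"dx":0,"dy":-30,"dz":0,"roll":0,"jaw":0}
    - {"dx":0,"dy":-30,"dz":0,"roll":0,"jaw":0}
    - {"dx":0,"dy":0,"dz":0,"roll":0,"jaw":0}
    - {"dx":0,"dy":0,"dz":0,"roll":0,"jaw":0}

```text
time_s: 16.85
ee_pos: [0.3748, -0.0029, 0.3286]
eef_rot: [3.141, 0.0, 3.007]
force: [-0.4, -0.2, 0.2]
grip_width: 0.0471
grip_force: 0.0
```

```bash
python3 -c "
from h import *
c=snap('wrist','w4.png'); t=snap('scene','s4.png')
for n,k in(('w',c),('s',t)):
    P=cloud(k).reshape(-1,3)
    q=P[(np.hypot(*(P[:,:2]-AX).T)<.07)&(P[:,2]>.25)&(P[:,2]<.262)]
    if len(q)>4:
        m=q.mean(0); v=m[:2]-[.499,.142]; print(n,len(q),m.round(4),'crank',(PD-np.degrees(np.arctan2(v[1],v[0])))%360)
    m=(abs(P[:,0]-.4815)<.03)&(abs(P[:,1]-.01)<.03)&(P[:,2]>.073)&(P[:,2]<.084); q=P[m]
    if len(q): print('post',q.mean(0).round(4))
print(get_obs()['ee_pos'],get_obs()['force'])
"
```

```text
w 78 [0.4498 0.127  0.2526] crank 245.6717197642305
post [0.4823 0.0133 0.0788]
post [0.4808 0.012  0.0789]
[ 0.37498239 -0.0016017   0.32844208] [-0.53048904 -0.21252862  0.76067793]
```

View pics/s4.png

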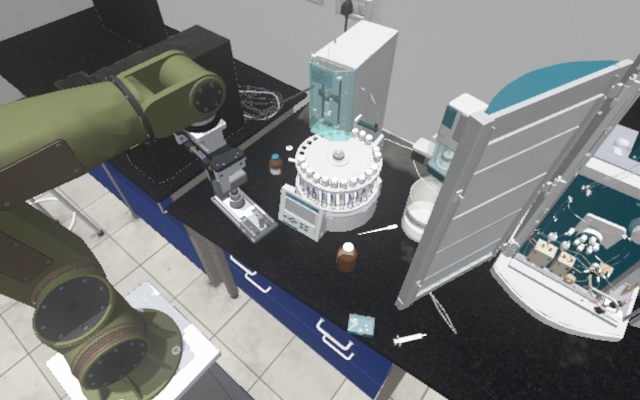

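The scene view shows the carriage home under the head (235,195). The arm is clear, and the bottles (277,165), (347,258) and the box (361,325) have not moved.

```bash
python3 -c "
from station import *
print(hand_in())"
```

```text
the job is handed in; nothing more can be done
None
```

The job is handed in: the carriage is home against its stop, and the crank was wound about 91° past the point where I felt the foot meet the plunger, then released with the press left loaded. The bottles and box were not touched, the arm was clear, and it took about 17 s of the 72 s allowed.

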